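# Pack and seal a specimen transport case

## Robot

A 6-joint arm with a two-finger parallel gripper is mounted at the origin on a cart in front of the work surface, level with it; the furniture and walls round the work are solid. World frame = base frame: x ahead of the robot, y to its left, z up, the work surface at z = 0. Lengths are in m, angles in rad, forces in N, time in s.
With the tool pointing down it reaches from about 0.25 to 0.775 m from the base axis. Payload 4 kg.
Tool frame: the origin (TCP) lies on the centre line of the jaws, within the pads' length; the fingertips stand 25 mm ahead of it and the grasp point (between the pads) lies 6 mm ahead of it; z points along the fingers, y is the line along which they close (so a half turn about z gives the same grasp; the last joint's range is limited). The gripper opens to 94 mm and grips with 3 to 60 N. Pads are 16 mm wide; open, the fingers measure 119 mm over their backs; the gripper's body (75 mm by 177 mm) begins 78 mm behind the grasp point.
Start: joints at [1.074, 0.087, 1.371, -0, 1.684, -0.103], TCP at [0.211, 0.508, 0.231] pointing down, gripper open.
Joint ranges: [-3.1, 3.1], [-0.76, 2.03], [0.27, 2.55], [-1.08, 4.22], [0.17, 2.65], [-2.57, 2.57]. Speed limits (rad/s): [2.79, 2.79, 3.14, 3.14, 3.14, 3.14].

## Interface

Orientations are given as [roll, pitch, yaw] about the fixed x, y, z axes, in that order (R = Rz(yaw) Ry(pitch) Rx(roll)).
In Python, from bench import robot, imaging gives the robot as it stands. The module is installed in compiled form; this text tells all that it offers.
- The arm moves only by the tool drive_tool, never from a script. Its argument "series" is a list of rows, each a list of 3 entries, a list of its own where there are three numbers: the finger opening in m, from 0 to 0.094, then the shift along the tool's x, y, z in m, then the turn, a rotation vector about the tool's x, y, z in rad. A call has 1 to 5 rows; each row is the pose to reach, as a shift and turn from the pose commanded when the call began, along the tool's axes at that moment; what a row does not reach only later rows make up. A row lasts 1/8 s, in which the tool goes at most 62.5 mm and 10.7 degrees, less where a joint would pass 70% of its speed; a pose out of reach is approached as far as the arm can. A call with a gripper value outside its range is refused whole. The fingers move at their own pace and stop on an object; the grip force is fixed at half the most. Time passes only in rows, so rows that repeat a pose let the fingers close. It gives the time, the measured TCP pose, the force, the opening and the grip force at its end, in the units of the state.
- robot.get_obs(): the state, without advancing time (a new reading comes with each control period).
- imaging.snapshot(name): name is "scene" or "top" or "wrist"; returns the picture (480x640x3 uint8, red, green, blue); there is no depth.
- imaging.get_calibration(name): a dict with "intrinsics" (3x3 intrinsics, pixels), "position" and "rotation" of the camera in the world. Camera axes: x right, y up, looking along -z (the intrinsics and any distortion apply to the point x, -y, -z); pixel columns grow to the right and rows downward; lengths in m; the calibration is good to about 2 mm. A picture is of the moment at which its call begins: read the wrist's pose just before it. get_calibration takes no time and is no camera call; for the wrist camera it gives the pose at the moment of the call.
- robot.close_job(): hands the job in; it is judged then, once.
The state is a dict: "time": time; "joint_positions": joint angles; "qvel": joint speeds; "joint_torque": joint torques, N m; "tool_pos": TCP position; "ee_rot": TCP orientation; "wrist_force": force on the tool from outside, world axes, zero at the start; "wrist_torque": the same for the moment, N m; "width": finger opening in m; "finger_force": force on a finger pad.
Only numpy, scipy, OpenCV 4.12 (cv2) and the standard library are available. Lean on these libraries where they do the work, as an engineer would, in place of code of your own. Each camera call takes 0.05 s, during which the arm holds its last target. There are 200 camera calls.

## Task

Stand the squat carton upright in the open compartment of the transport case and let go of it, leaving the taller carton and the timer where they are. Swing the lid shut and press its front tab down until the spring catch clicks and the lid lies flat. Then turn the case's tapered vent plug clockwise (seen from above), regripping as needed, until it has clearly gone snug; do not wrench it more than about a tenth of a turn past the point where it bites.

Things in the scene. Friction and masses are not known exactly. Their poses are not given: they have to be found in the camera images.
- case: Grey rectangular transport case fixed to the worktop, 130 (x) x 250 (y) x 100 mm high; origin at the centre of its underside, z up, front (catch side) towards its -x. Its +y part is the open compartment, its -y part (90 mm wide) a solid deck, top 100 mm up, that carries the vent plug on the case's y = -80 mm. On the front, a dark steel catch block (60 mm wide in y, standing 28 mm out, 78 mm high) is centred on y = +45 mm.
- compartment (a point): Centre of the compartment's inner floor (8 mm above the worktop), axes as the case. Inside it is 120 mm (x) by 155 mm (y) (walls 5 mm); the rim is 82 mm above this floor.
- carton_mid (a point): Centre of the squat carton, 50 (x) x 55 (y) x 70 mm high, standing upright at the start (0.07 kg); the shorter of the two cartons. z is its upright axis.
- carton_tall_mid (a point): Centre of the taller carton, 45 x 50 x 95 mm high, standing; it is too tall for the lid and is to be left alone. The two cartons may stand in either of two places.
- lid_hinge (a point): Middle of the lid's hinge line, on the rear top edge of the compartment, 90 mm above the worktop; hinge line along the case's y.
- lid (a joint): Lid angle in rad: 0 flat shut, grows as it opens (starts 1.5 to 1.68, about upright). The hinge is stiff: the lid stays where it is left. Going shut it is first stopped by the spring catch near 0.07 rad (tab some 10 mm high); pressing the tab down with about 8 N snaps it past, and the catch then keeps it at 0 to 0.02.
- lid_tab (a point): On the outer (upper) face of the lid, in the middle of its front tab, 143 mm from the hinge line. The lid is a slab 130 mm (from the hinge) x 157 mm x 10 mm; the tab adds 24 mm more at the middle of its free edge, 56 mm wide, with a 20 mm steel tongue beneath. Site x points from the free edge to the hinge, y along the hinge, z out of the outer face (up when shut).
- lid_back (a point): On the lid's outer face, on its middle line, 100 mm from the hinge line: where a fingertip may push it shut. Axes as lid_tab.
- plug_grip (a point): On the upright axis of the vent plug, 142 mm above the worktop, in the middle of its steel bar handle, which is 70 mm long (point x), 14 mm thick (point y) and spans 122 to 156 mm in height; below it are the threaded neck, 32 mm across, and a steel boss whose top is 107 mm up. The handle keeps its height while turning. It must be turned 0.9 to 2 rad clockwise before it bites, varying from case to case; it runs easily (about 0.04 N m) until then.
- plug_taper (a joint): How far (rad, clockwise) the plug's taper has been wedged past the point where it bites: 0 while the plug still runs freely. Wedging begins at about 0.35 N m and stiffens by 1.5 N m per rad; friction keeps up to about 0.2 rad of it on release. Above 0.05 the plug is snug, above 0.63 it is overtightened.
- timer: White lab timer, 66 x 62 x 22 mm; origin under its centre. Bystander, standing in front of a tall fixed microscope (world y 0 to 0.25 m, from x = 0.5 m on, over 0.35 m high) that the arm must keep clear of; a wall shelf hangs 0.62 m up beyond x = 0.8 m.
Not all that is in view belongs to the job. What is shaped like the part that bears carton_mid but pink is not meant.

How it is judged:
By the outcome, as a careful person would: the job done as asked, in the order asked, and still so for the second after the job is handed in, with the robot touching nothing.
It also fails if it takes over 72 s, if anything falls off the work surface, if the arm or the gripper's body presses on something with over 40 N, if the wrist force passes 120 N, or if a joint passes its speed limit or range.

## Working session

There is one attempt and no reset: what is moved stays moved. The work goes in short steps, Python scripts to look and compute and a tool call to move; the robot and the scene stay as the last step left them, time stands still between calls to the robot, and variables do not carry over. Pictures are saved under pics/ and viewed, at most 11 in all, crops included, and the job is handed in when it is done.

Besides the shell and the picture viewer there is one more tool, called after "Request:" as name(argument=value, ...) on one line, values as JSON. drive_tool: Moves the arm, as the interface text tells. Its arguments: {"type":"object","properties":{"series":{"type":"array"}},"required":["series"]}

```bash
mkdir -p pics
cat > h.py <<'E'
import numpy as np, cv2
from bench import robot, imaging
from scipy.spatial.transform import Rotation as R
def snap(n,f):
    c=imaging.get_calibration(n); im=imaging.snapshot(n); cv2.imwrite('pics/'+f+'.png',im[:,:,::-1]); np.save('pics/'+f+'.npy',np.array([c],dtype=object)); return im
def cal(f): return np.load('pics/'+f+'.npy',allow_pickle=True)[0]
def px2w(c,u,v,z):
    K=np.array(c['intrinsics']); d=np.linalg.inv(K)@[u,v,1]; d=np.array([d[0],-d[1],-d[2]])
    Rm=np.array(c['rotation']).reshape(3,3); d=Rm@d; p=np.array(c['position']); return p+d*(z-p[2])/d[2]
def w2px(c,P):
    Rm=np.array(c['rotation']).reshape(3,3); q=Rm.T@(np.array(P)-c['position']); K=np.array(c['intrinsics']); a=K@[q[0],-q[1],-q[2]]; return a[:2]/a[2]
E
python3 - <<'E'
from h import *
for n in ['scene','top']: snap(n,n+'0'); c=cal(n+'0'); print({k:np.round(v,3).tolist() if not isinstance(v,str) else v for k,v in c.items()})
print(robot.get_obs())
E
```

```text
{'intrinsics': [[513.896, 0.0, 315.834], [0.0, 513.896, 236.518], [0.0, 0.0, 1.0]], 'position': [0.012, -0.632, 1.08], 'rotation': [0.662, 0.0, -0.824]}
{'intrinsics': [[494.137, 0.0, 328.657], [0.0, 494.137, 243.961], [0.0, 0.0, 1.0]], 'position': [0.444, -0.131, 1.231], 'rotation': [0.106, 0.005, -1.548]}
{'time': 0.1, 'joint_positions': array([ 1.07388641e+00,  8.78734064e-02,  1.37209289e+00, -2.77475381e-05,
        1.68362147e+00, -1.03095139e-01]), 'qvel': array([ 0.0004083 , -0.0026134 , -0.00518956, -0.00084249, -0.00086827,
       -0.00158596]), 'joint_torque': array([ 1.25537477e-03, -3.41254771e+01, -3.03300405e+01,  7.18740234e-02,
        3.05135746e-02, -9.49340847e-05]), 'tool_pos': array([0.21083599, 0.50749457, 0.22943058]), 'ee_rot': array([-3.13960530e+00, -1.77891253e-04,  2.74777460e+00]), 'wrist_force': array([-0.90408858, -0.02803706,  0.11967364]), 'wrist_torque': array([ 0.03982655,  0.02477196, -0.01780118]), 'finger_force': 0.0, 'width': 0.09413832824181032}
```

```bash
sed -i "s/Rm=np.array(c\['rotation'\]).reshape(3,3)/Rm=R.from_euler('xyz',c['rotation']).as_matrix()/" h.py; python3 -c "
from h import *
c=cal('top0');print(w2px(c,[.45,0,0]),w2px(c,[.211,.508,.231]))
c=cal('scene0');print(w2px(c,[.45,0,0]),w2px(c,[.211,.508,.231]))"
```

```text
[278.57877964 292.56410735] [  4.92015936 407.31747224]
[250.79895956 264.60690649] [ 24.21474342 151.68542101]
```

View pics/top0.png

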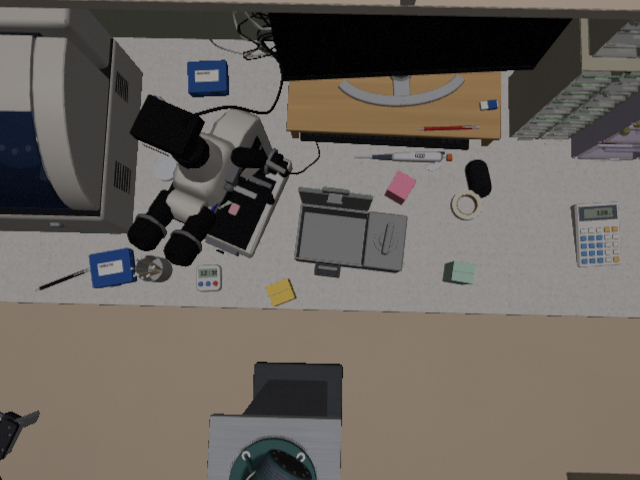

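View pics/scene0.png

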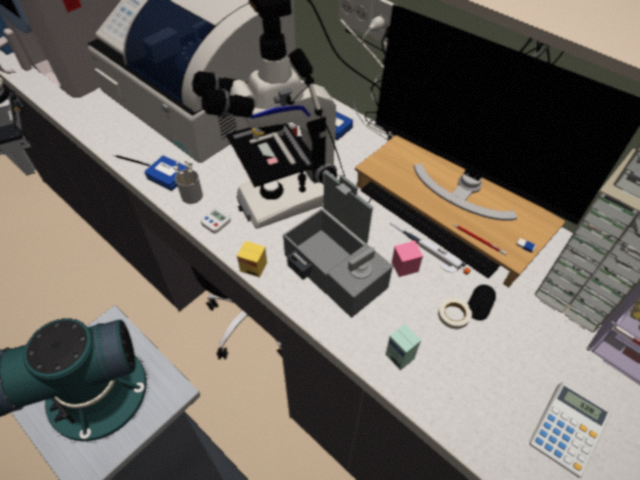

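Candidates (top view): yellow box (281,292), green box (462,272), and pink box (401,187), which is ruled out. The case is at (350,238), the timer at (208,277), and the plug bar at (386,238). Next is a close crop to compare the yellow and green heights.

Run:
```python
from h import *
s=cv2.imread('pics/scene0.png'); t=cv2.imread('pics/top0.png')
r=lambda im,x,y,w,h,f:cv2.resize(im[y:y+h,x:x+w],None,fx=f,fy=f,interpolation=cv2.INTER_CUBIC)
a=r(s,225,230,60,60,5); b=r(s,375,315,60,60,5)
c=r(t,255,265,50,50,6);d=r(t,440,250,50,50,6)
cv2.imwrite('pics/crop1.png',np.vstack([np.hstack([a,b]),np.hstack([c,d])])[:600])
cv2.imwrite('pics/crop2.png',r(t,260,175,160,120,5))
```

```text
(no output)
```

View pics/crop1.png

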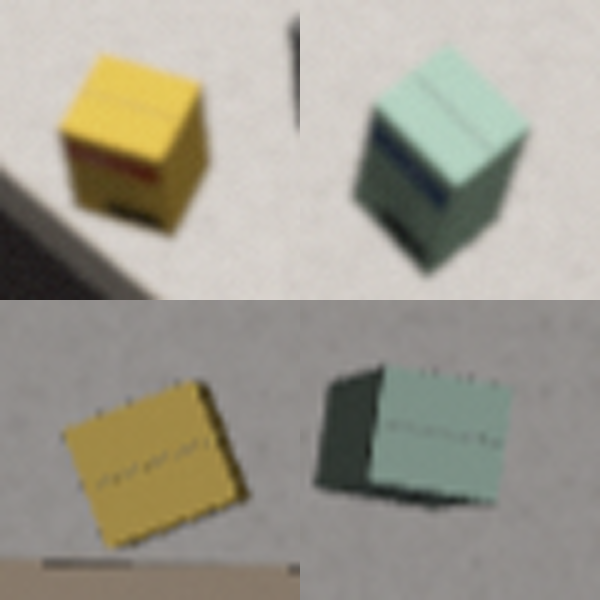

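View pics/crop2.png

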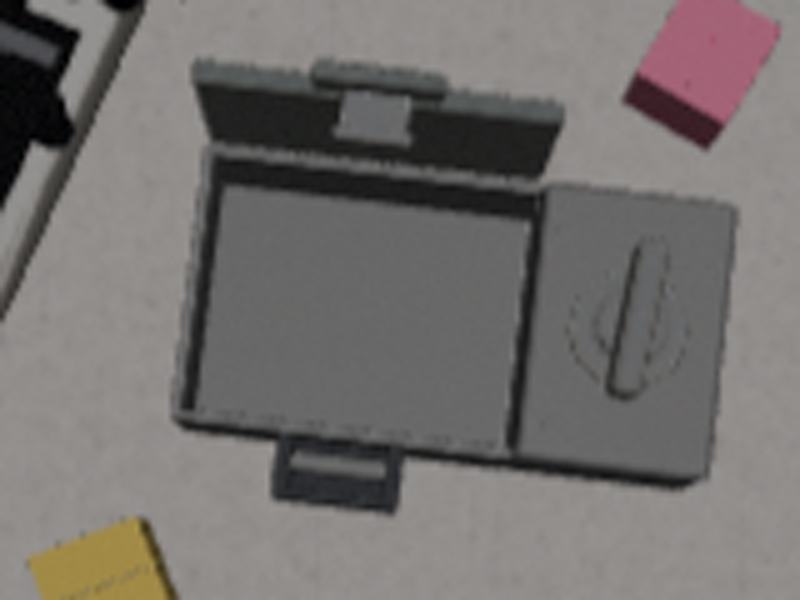

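Run:
```python
from h import *
from scipy.optimize import least_squares
c=cal('top0')
Y=[(265.3,286.7),(288.3,278.3),(295,298.3),(273.7,306.3)]
G=[(454,261),(475.3,264.2),(472.8,284.5),(451.3,280.8)]
for n,P in(('Y',Y),('G',G)):
  for z in(.07,.095):
    Q=np.array([px2w(c,*p,z)for p in P]); e=np.linalg.norm(Q-np.roll(Q,-1,0),axis=1)
    d=Q[1]-Q[0]; d2=Q[2]-Q[1]
    print(n,z,np.round(e,4),np.round(Q.mean(0),4),'edge angs deg',np.degrees(np.arctan2(d[1],d[0])).round(1),np.degrees(np.arctan2(d2[1],d2[0])).round(1))
A=[((518,452),(-65,-35,100)),((545,188),(65,-35,100)),((735,208),(65,-125,100)),((708,478),(-65,-125,100)),((178,415),(-65,125,90))]
def w(p,q): 
    a,b=np.cos(p[2]),np.sin(p[2]); x,y,z=np.array(q)/1000; return np.array([p[0]+a*x-b*y,p[1]+b*x+a*y,z])
f=lambda p:np.concatenate([w2px(c,w(p,q))-np.array([u/5+260-.4,v/5+175-.4]) for (u,v),q in A])
r=least_squares(f,[.57,-.16,0]); print('case',r.x.round(4),'res',f(r.x).round(2))
p=r.x
print('plug',w(p,(0,-80,142)),'comp',w(p,(0,42.5,8)))
# plug bar ends, top z .156
e=[px2w(c,u/5+259.6,v/5+174.6,.156) for u,v in((653,240),(627,390))]
print(e,np.degrees(np.arctan2(*(e[0]-e[1])[[1,0]])))
t=[px2w(c,u/5+259.6,v/5+174.6,.22) for u,v in((315,70),(445,85))];print('tab top',t)
# scene vertical edges
s=cal('scene0')
for nm,(u,v),(u2,v2) in(('Y',(225+160/5,230+162/5),(225+172/5,230+236/5)),('G',(375+155/5,315+185/5),(375+128/5,315+275/5))):
  b=px2w(s,u2,v2,0)
  for z in(.07,.095): print(nm,z,w2px(s,[b[0],b[1],z]).round(1),(u,v))
```

```text
Y 0.07 [0.0572 0.0494 0.0529 0.0499] [ 0.4502 -0.0121  0.07  ] edge angs deg -68.6 -159.7
Y 0.095 [0.056  0.0483 0.0518 0.0488] [ 0.45   -0.0147  0.095 ] edge angs deg -68.6 -159.7
G 0.07 [0.0503 0.0481 0.0507 0.0471] [ 0.5063 -0.4394  0.07  ] edge angs deg -97.3 172.6
G 0.095 [0.0493 0.0471 0.0497 0.0461] [ 0.5049 -0.4327  0.095 ] edge angs deg -97.3 172.6
case [ 0.5821 -0.1727 -0.098 ] res [-0.56  1.22  0.42 -1.61  1.07 -1.    0.54  0.76 -1.48  0.55]
plug [ 0.57427893 -0.25234469  0.142     ] comp [ 0.58626633 -0.13043262  0.008     ]
[array([ 0.60779591, -0.25670927,  0.156     ]), array([ 0.54137821, -0.24603829,  0.156     ])] -9.127412766035432
tab top [array([ 0.66641959, -0.10781703,  0.22      ]), array([ 0.66126237, -0.16207283,  0.22      ])]
Y 0.07 [256.9 261.1] (257.0, 262.4)
Y 0.095 [255.9 255. ] (257.0, 262.4)
G 0.07 [404.9 356.4] (406.0, 352.0)
G 0.095 [406.6 351.2] (406.0, 352.0)
```

Yellow is the squat carton: a 50 x 55 mm top, about 70 mm high, at about (0.450, -0.012) with yaw about 21°. Green fits 95 mm, so it's the tall one. The case is at about (0.582, -0.173) with yaw -5.6°, and the plug bar lies at about -9°.

```bash
cat >> h.py <<'E'
CASE=[.5821,-.1727,-.098]
def cw(x,y,z,p=None):
    p=p or CASE; a,b=np.cos(p[2]),np.sin(p[2]); return np.array([p[0]+a*x-b*y,p[1]+b*x+a*y,z])
def delta(pos,yawdeg,src=None,rpy=None):
    o=robot.get_obs(); p0,e0=src or (o['tool_pos'],o['ee_rot'])
    R0=R.from_euler('xyz',e0); R1=R.from_euler('xyz',rpy if rpy is not None else [np.pi,0,np.radians(yawdeg)])
    print('shift',(R0.inv().apply(np.array(pos)-p0)).round(4).tolist(),'turn',(R0.inv()*R1).as_rotvec().round(3).tolist())
def st():
    o=robot.get_obs(); print('t',round(o['time'],2),'p',o['tool_pos'].round(4),'rpy',np.degrees(o['ee_rot']).round(1),'F',o['wrist_force'].round(1),'T',o['wrist_torque'].round(2),'w',round(o['width'],4),'ff',round(o['finger_force'],1),'q',o['joint_positions'].round(2))
E
python3 -c "
from h import *
delta([.33,.1,.19],200.8); delta([.45,-.012,.19],200.8)
delta([.45,-.012,.19],200.8,src=([.33,.1,.19],[np.pi,0,np.radians(200.8)]))"
```

```text
shift [-0.2664, -0.3305, 0.04] turn [-0.002, -0.001, -0.757]
shift [-0.4202, -0.3879, 0.0401] turn [-0.002, -0.001, -0.757]
shift [-0.0724, -0.1473, -0.0] turn [0.0, 0.0, 0.0]
```

Request:
drive_tool(series=[[0.08,[-0.037,-0.046,0.01],[0,0,-0.15]],[0.08,[-0.074,-0.092,0.02],[0,0,-0.3]],[0.08,[-0.112,-0.138,0.03],[0,0,-0.45]],[0.08,[-0.149,-0.185,0.04],[0,0,-0.6]],[0.08,[-0.186,-0.231,0.04],[-0.002,-0.001,-0.757]]])

```text
time: 0.72
tool_pos: [0.292, 0.2287, 0.1893]
ee_rot: [3.141, -0.0, -2.795]
wrist_force: [0.3, 0.2, 0.5]
width: 0.0797
finger_force: 0.0
```

```bash
python3 -c "
from h import *
st();delta([.33,.1,.19],200.8); delta([.45,-.012,.19],200.8)"
```

```text
t 0.72 p [0.292  0.2287 0.1893] rpy [ 180.    -0.  -160.1] F [0.3 0.2 0.5] T [ 0.03 -0.02  0.02] w 0.0797 ff 0.0 q [ 0.51 -0.32  1.81  0.    1.64 -1.41]
shift [0.008, -0.1339, -0.0008] turn [0.001, -0.0, -0.016]
shift [-0.0667, -0.2801, -0.001] turn [0.001, -0.0, -0.016]
```

Request:
drive_tool(series=[[0.08,[0.004,-0.06,0],[0,0,0]],[0.08,[0.006,-0.12,0],[0,0,0]],[0.08,[-0.025,-0.17,0],[0,0,0]],[0.08,[-0.055,-0.22,0],[0,0,0]],[0.08,[-0.064,-0.265,0],[0,0,0]]])

```text
time: 1.35
tool_pos: [0.4429, 0.001, 0.1897]
ee_rot: [3.14, 0.001, -2.8]
wrist_force: [1.1, 0.4, 1.0]
width: 0.08
finger_force: 0.0
```

Request:
drive_tool(series=[[0.08,[0,0,0],[0,0,0]]])

```text
time: 1.48
tool_pos: [0.4424, 0.0004, 0.1894]
ee_rot: [3.14, -0.001, -2.804]
wrist_force: [-0.9, 0.8, -1.2]
width: 0.0803
finger_force: 0.0
```

```bash
python3 -c "
from h import *
st();im=snap('wrist','w1');c=cal('w1')
delta([.45,-.012,.05],200.8); print(w2px(c,[.45,-.012,.07]))
for z in (.025,0.05):print(z,c['position'],c['rotation'])"
```

```text
t 1.48 p [4.424e-01 4.000e-04 1.894e-01] rpy [ 179.9   -0.  -160.7] F [-0.9  0.8 -1.2] T [ 0.05  0.01 -0.04] w 0.0803 ff 0.0 q [-0.13 -0.14  1.68  0.    1.61 -2.04]
shift [-0.0034, -0.0163, 0.1395] turn [0.003, -0.0, -0.024]
[304.57901566 239.1832156 ]
0.025 [ 0.3649712  -0.026735    0.34359551] [-0.28734791 -0.00327656  1.90884413]
0.05 [ 0.3649712  -0.026735    0.34359551] [-0.28734791 -0.00327656  1.90884413]
```

View pics/w1.png

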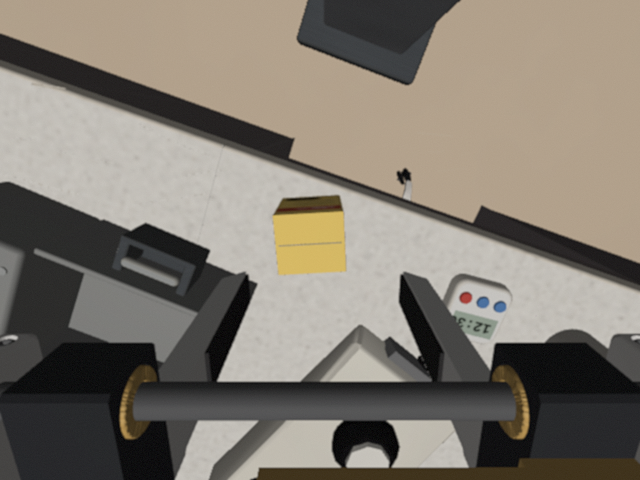

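```bash
python3 -c "
from h import *
c=cal('w1')
Q=np.array([px2w(c,u,v,.07) for u,v in((273,215),(344,210),(346,270),(279,274))]);print(Q.round(4),Q.mean(0))
e=Q-np.roll(Q,-1,0);print(np.linalg.norm(e,axis=1),np.degrees(np.arctan2(e[:,1],e[:,0])))
m=Q.mean(0); delta([m[0],m[1],.055],200.3); delta([m[0],m[1],.19],200.3)
CASEpts=[((113,258),(-93,75,78)),((148,223),0),((209,250),0)]
for u,v in((113,258),(148,223),(209,250)):print(px2w(c,u,v,.078))
print(w2px(c,cw(-.093,.075,.078)),w2px(c,cw(-.093,.015,.078)),w2px(c,cw(-.065,.125,.09)))
"
```

```text
[[ 0.4396 -0.041   0.07  ]
 [ 0.4179  0.009   0.07  ]
 [ 0.4636  0.0276  0.07  ]
 [ 0.4847 -0.0221  0.07  ]] [ 0.45141985 -0.00662473  0.07      ]
[0.05459332 0.04936661 0.05402889 0.04889853] [ -66.54920658 -157.87765906  112.9648528    22.77336361]
shift [-0.0065, -0.0117, 0.1345] turn [0.003, -0.0, -0.015]
shift [-0.0064, -0.0113, -0.0005] turn [0.003, -0.0, -0.015]
[ 0.510712   -0.14688441  0.078     ]
[ 0.47425606 -0.12714209  0.078     ]
[ 0.47995311 -0.07876812  0.078     ]
[190.79271269 265.38720808] [115.27678409 234.12798136] [234.58145736 326.63476963]
```

Request:
drive_tool(series=[[0.08,[-0.006,-0.013,0.03],[0.003,0,-0.045]],[0.08,[-0.006,-0.013,0.085],[0.003,0,-0.045]],[0.08,[-0.006,-0.013,0.135],[0.003,0,-0.045]],[0.08,[-0.006,-0.013,0.14],[0.003,0,-0.045]],[0.03,[-0.006,-0.013,0.14],[0.003,0,-0.045]]])

```text
time: 2.15
tool_pos: [0.4523, -0.0067, 0.0516]
ee_rot: [-3.139, 0.003, -2.753]
wrist_force: [0.7, -0.7, -0.2]
width: 0.0735
finger_force: 0.0
```

Request:
drive_tool(series=[[0.03,[0,0,0],[0,0,0]],[0.03,[0,0,0],[0,0,0]],[0.03,[0,0,0],[0,0,0]],[0.03,[0,0,0],[0,0,0]]])

```text
time: 2.65
tool_pos: [0.4535, -0.0074, 0.0526]
ee_rot: [-3.138, 0.005, -2.755]
wrist_force: [0.1, 1.4, 6.6]
width: 0.0551
finger_force: 30.0
```

```bash
python3 -c "
from h import *
st()"
```

```text
t 2.65 p [ 0.4535 -0.0074  0.0526] rpy [-179.8    0.3 -157.8] F [0.1 1.4 6.6] T [0.27 0.22 0.02] w 0.0551 ff 30.0 q [-0.14 -0.02  1.85 -0.    1.31 -2.1 ]
```

```bash
python3 -c "
from h import *
t=cw(-.012,.045,.2);print(t)
delta([*t[:2],.2],174.4); delta([t[0],t[1],.062],174.4,src=(t,[np.pi,0,np.radians(174.4)]))"
```

```text
[ 0.57456052 -0.1267418   0.2       ]
shift [-0.0679, -0.1567, -0.1465] turn [-0.002, 0.006, 0.485]
shift [0.0, -0.0, 0.138] turn [0.0, 0.0, 0.0]
```

Request:
drive_tool(series=[[0.03,[0,0,-0.06],[0,0,0]],[0.03,[0,0,-0.12],[0,0,0]],[0.03,[-0.018,-0.04,-0.147],[0,0,0.12]],[0.03,[-0.04,-0.09,-0.147],[0,0,0.3]],[0.03,[-0.06,-0.135,-0.147],[-0.002,0.003,0.485]]])

```text
time: 3.28
tool_pos: [0.5595, -0.1109, 0.1988]
ee_rot: [3.142, 0.001, 3.037]
wrist_force: [-0.2, 0.5, -0.2]
width: 0.0547
finger_force: 30.0
```

Request:
drive_tool(series=[[0.03,[0,0,0],[0,0,0]]])

```text
time: 3.4
tool_pos: [0.5593, -0.1119, 0.1962]
ee_rot: [3.141, -0.003, 3.04]
wrist_force: [-0.8, 0.4, -0.9]
width: 0.0548
finger_force: 30.0
```

```bash
python3 -c "
from h import *
st();t=cw(-.012,.045,.2);delta([*t[:2],.2],174.4); snap('wrist','w2')
c=cal('w2')
for q in((-65,125,90),(65,125,90),(-65,-35,100),(65,-35,100),(65,-125,100),(-65,-125,100),(0,-80,156)):print(q,w2px(c,cw(q[0]/1e3,q[1]/1e3,q[2]/1e3)).round())"
```

```text
t 3.4 p [ 0.5593 -0.1119  0.1962] rpy [180.   -0.2 174.2] F [-0.8  0.4 -0.9] T [ 0.02 -0.    0.05] w 0.0548 ff 30.0 q [-0.3   0.14  1.38 -0.    1.62 -1.77]
shift [-0.0167, -0.0132, -0.0039] turn [0.0, -0.003, -0.003]
(-65, 125, 90) [415. 193.]
(65, 125, 90) [405. 350.]
(-65, -35, 100) [188. 196.]
(65, -35, 100) [205. 358.]
(65, -125, 100) [ 92. 359.]
(-65, -125, 100) [ 58. 196.]
(0, -80, 156) [ 90. 321.]
```

View pics/w2.png

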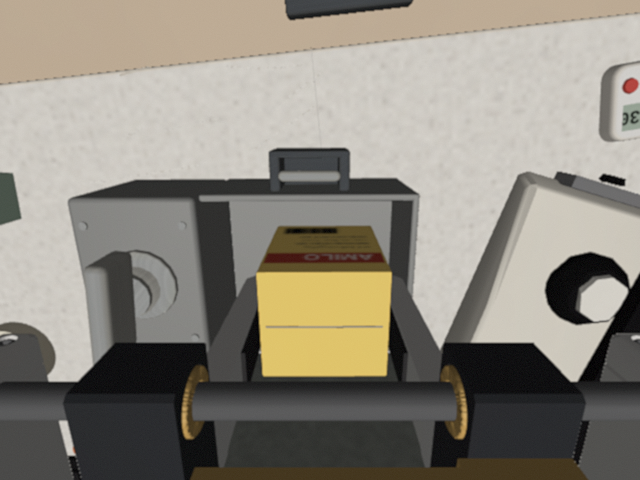

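Request:
drive_tool(series=[[0.03,[-0.017,-0.014,0],[0,0,0]],[0.03,[-0.017,-0.014,0.05],[0,0,0]],[0.03,[-0.017,-0.014,0.1],[0,0,0]],[0.03,[-0.017,-0.014,0.128],[0,0,0]],[0.03,[-0.017,-0.014,0.128],[0,0,0]]])

```text
time: 4.08
tool_pos: [0.5707, -0.1234, 0.0671]
ee_rot: [3.14, -0.008, 3.045]
wrist_force: [0.1, 0.3, -1.1]
width: 0.0548
finger_force: 30.0
```

Request:
drive_tool(series=[[0.03,[0,0,0.004],[0,0,0]],[0.03,[0,0,0.004],[0,0,0]]])

```text
time: 4.32
tool_pos: [0.5744, -0.1252, 0.0677]
ee_rot: [-3.141, 0.002, 3.044]
wrist_force: [-0.6, -1.3, -0.8]
width: 0.055
finger_force: 30.0
```

Request:
drive_tool(series=[[0.03,[0,0,0.004],[0,0,0]],[0.03,[0,0,0.0065],[0,0,0]],[0.03,[0,0,0.0065],[0,0,0]]])

```text
time: 4.7
tool_pos: [0.574, -0.1252, 0.0607]
ee_rot: [3.141, 0.0, 3.044]
wrist_force: [-2.2, 1.3, 4.9]
width: 0.0549
finger_force: 30.0
```

Floor contact at 5 N. Now release and retreat upward.

Request:
drive_tool(series=[[0.075,[0,0,0],[0,0,0]],[0.075,[0,0,0],[0,0,0]],[0.075,[0,0,0],[0,0,0]],[0.075,[0,0,-0.01],[0,0,0]],[0.075,[0,0,-0.05],[0,0,0]]])

```text
time: 5.32
tool_pos: [0.5716, -0.1246, 0.107]
ee_rot: [3.14, -0.008, 3.043]
wrist_force: [-0.0, -0.3, 0.8]
width: 0.0751
finger_force: 0.0
```

Request:
drive_tool(series=[[0.075,[0,0,-0.06],[0,0,0]],[0.02,[0,0,-0.12],[0,0,0]],[0.0,[0,0,-0.18],[0,0,0]],[0.0,[0,0,-0.2],[0,0,0]],[0.0,[0,0,-0.2],[0,0,0]]])

```text
time: 5.95
tool_pos: [0.5745, -0.1255, 0.3125]
ee_rot: [-3.141, 0.005, 3.044]
wrist_force: [0.6, 1.0, -1.3]
width: 0.0388
finger_force: 0.0
```

Run:
```python
from h import *
st();a=snap('wrist','w3');b=snap('top','t3');s=snap('scene','s3')
r=lambda im,x,y,w,h,W,H:cv2.resize(im[y:y+h,x:x+w],(W,H),interpolation=cv2.INTER_CUBIC)
cv2.imwrite('pics/m3.png',np.hstack([cv2.resize(a,(400,300)),np.zeros((300,0,3),np.uint8),r(b,270,160,160,120,400,300)])[:,:,::-1])
cv2.imwrite('pics/m3.png',np.vstack([cv2.imread('pics/m3.png'),np.hstack([r(s,270,160,140,105,400,300),r(b,180,240,160,120,400,300)])[:,:,::-1]]))
```

```text
t 5.95 p [ 0.5745 -0.1255  0.3125] rpy [-179.9    0.3  174.4] F [ 0.6  1.  -1.3] T [ 0.03  0.   -0.04] w 0.0388 ff 0.0 q [-0.31  0.17  1.12  0.    1.85 -1.78]
```

View pics/m3.png

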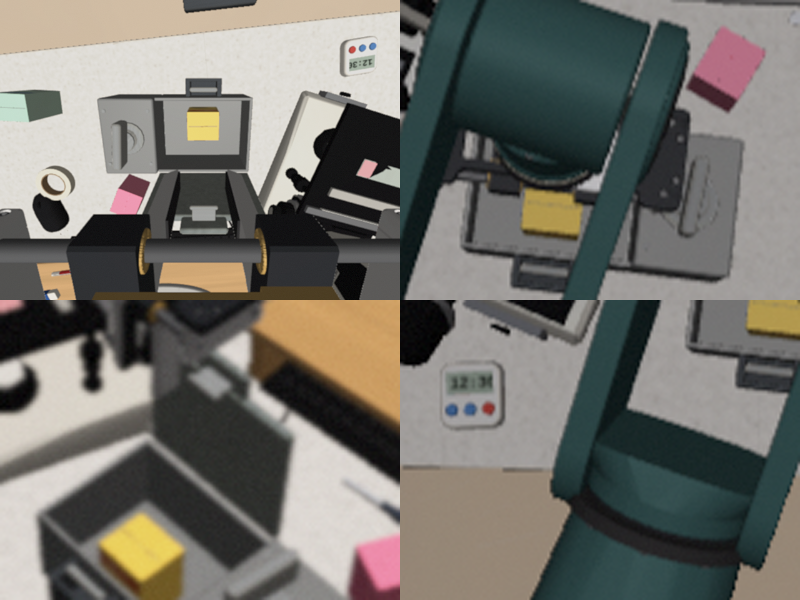

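Run:
```python
from h import *
from scipy.optimize import least_squares
a=cv2.imread('pics/w3.png')
cv2.imwrite('pics/c4.png',cv2.resize(a[135:295,140:420],(800,457),interpolation=cv2.INTER_CUBIC))
c=cal('w3')
for q in((-65,125,90),(65,125,90),(-65,-35,100),(65,-35,100),(65,-125,100),(-65,-125,100),(0,-80,156)):print(q,w2px(c,cw(q[0]/1e3,q[1]/1e3,q[2]/1e3)).round(),((w2px(c,cw(q[0]/1e3,q[1]/1e3,q[2]/1e3))-[140,135])*800/280).round())
```

```text
(-65, 125, 90) [401. 155.] [746.  58.]
(65, 125, 90) [394. 275.] [726. 399.]
(-65, -35, 100) [240. 156.] [287.  60.]
(65, -35, 100) [248. 278.] [309. 409.]
(65, -125, 100) [165. 278.] [ 72. 409.]
(-65, -125, 100) [149. 156.] [25. 60.]
(0, -80, 156) [181. 236.] [116. 288.]
```

View pics/c4.png

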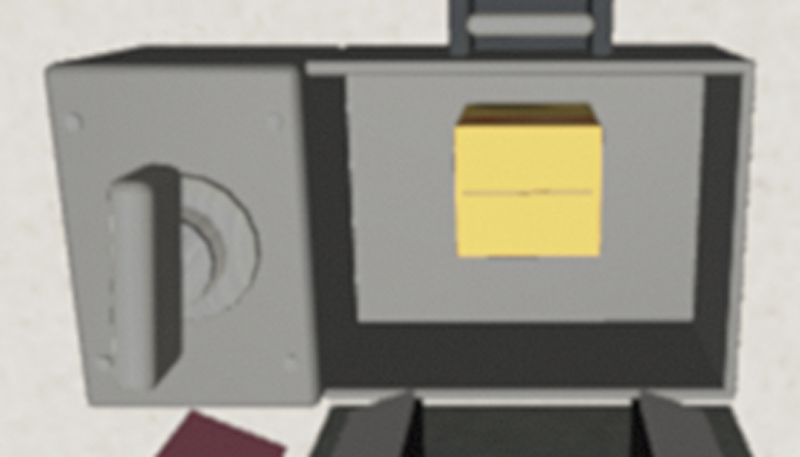

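Run:
```python
from h import *
from scipy.optimize import least_squares
c3=cal('w3');ct=cal('top0');c2=cal('w2')
cr=lambda u,v:(u*.35+140-.3,v*.35+135-.3)
A3=[(cr(753,63),(-65,125,90)),(cr(733,400),(65,125,90)),(cr(302,67),(-65,-35,100)),(cr(318,402),(65,-35,100)),(cr(90,404),(65,-125,100)),(cr(48,67),(-65,-125,100))]
T=lambda u,v:(u/5+259.6,v/5+174.6)
At=[(T(518,452),(-65,-35,100)),(T(545,188),(65,-35,100)),(T(735,208),(65,-125,100)),(T(708,478),(-65,-125,100)),(T(178,415),(-65,125,90))]
A2=[((417,198),(-65,125,90)),((72,200),(-65,-125,100)),((202,197),(-65,-35,100))]
def f(p,S): return np.concatenate([(w2px(c,cw(q[0]/1e3,q[1]/1e3,q[2]/1e3,list(p)))-uv)*w for c,A,w in S for uv,q in A])
for S in([(c3,A3,1)],[(c3,A3,1),(ct,At,1.5),(c2,A2,.5)]):
  r=least_squares(lambda p:f(p,S),CASE);print(r.x.round(4),r.fun.round(1))
  p=list(r.x); print('plug',cw(0,-.08,.142,p),'hinge',cw(.065,.0425,.09,p))
for uv in((133,182),(138,388),(135,285)):print('bar',px2w(c3,*cr(*uv),.156))
for uv in((90,404),(48,67),(753,63)):print(px2w(c3,*cr(*uv),.1))
```

```text
[ 0.5831 -0.1682 -0.1016] [ 2.6 -0.4  1.5  0.7 -0.2 -1.6  1.2  3.1 -2.   2.1 -2.9 -2. ]
plug [ 0.5750273  -0.24782048  0.142     ] hinge [ 0.65211418 -0.13254315  0.09      ]
[ 0.5834 -0.169  -0.1026] [ 1.9  0.1  0.8  1.1 -0.8 -1.3  0.5  3.4 -2.7  2.3 -3.5 -1.8 -3.5  1.
 -1.6 -3.2 -0.7 -2.  -1.9  0.6 -4.8 -0.5  1.9 -1.6 -4.1 -1.6 -4.1 -0. ]
plug [ 0.57522682 -0.24853359  0.142     ] hinge [ 0.65242726 -0.13333228  0.09      ]
bar [ 0.54148853 -0.24036141  0.156     ]
bar [ 0.60741424 -0.25247074  0.156     ]
bar [ 0.57345881 -0.24639084  0.156     ]
[ 0.63292431 -0.2964637   0.1       ]
[ 0.50801724 -0.28362605  0.1       ]
[ 0.53025702 -0.04190383  0.1       ]
```

Request:
drive_tool(series=[[0.0,[-0.06,0,0],[0,0,0]],[0.0,[-0.115,0,0],[0,0,0]],[0.0,[-0.138,0,0],[0,0,0]],[0.0,[-0.138,0,0.03],[0,0,0]],[0.0,[-0.138,0,0.03],[0,0,0]]])

```text
time: 6.72
tool_pos: [0.7098, -0.1383, 0.2721]
ee_rot: [3.139, -0.013, 3.044]
wrist_force: [-0.5, -1.0, -0.6]
width: 0.0005
finger_force: 0.0
```

Request:
drive_tool(series=[[0.0,[0,0,0.04],[0,0,0]],[0.0,[0,0,0.075],[0,0,0]],[0.0,[0,0,0.075],[0,0,0]]])

```text
time: 7.1
tool_pos: [0.7089, -0.1382, 0.1999]
ee_rot: [3.14, -0.01, 3.043]
wrist_force: [0.7, 0.5, -0.4]
width: 0.0006
finger_force: 0.0
```

```bash
sed -i 's/^CASE=.*/CASE=[.583,-.169,-.1]/' h.py
cat >> h.py <<'E'
def cpos():
    o=robot.get_obs(); d=R.from_euler('z',-CASE[2]).apply(o['tool_pos']-[CASE[0],CASE[1],0]); print('case-frame TCP',d.round(4)); return d
E
python3 - <<'E'
from h import *
st(); d=cpos()
# rows: tip center offset 14mm+ from mid outer
for th in (1.57,1.4,1.2,1.0,.8,.6,.45,.3,.2,.12):
    r=.095; x=.065-r*np.cos(th)+.014*np.sin(th)+.004; z=.09+r*np.sin(th)+.012*np.cos(th)+.025
    print(th,'tool shift',round(-(x-d[0]),4),round(.0425-d[1],4),round(d[2]-z,4))
E
```

```text
t 7.1 p [ 0.7089 -0.1382  0.1999] rpy [179.9  -0.6 174.4] F [ 0.7  0.5 -0.4] T [ 0.03 -0.01 -0.01] w 0.0006 ff 0.0 q [-0.27  0.5   0.92  0.    1.74 -1.74]
case-frame TCP [0.1222 0.0432 0.1999]
1.57 tool shift 0.0393 -0.0007 -0.0101
1.4 tool shift 0.0555 -0.0007 -0.0108
1.2 tool shift 0.0746 -0.0007 -0.008
1.0 tool shift 0.0927 -0.0007 -0.0016
0.8 tool shift 0.1093 -0.0007 0.0084
0.6 tool shift 0.1237 -0.0007 0.0213
0.45 tool shift 0.1326 -0.0007 0.0327
0.3 tool shift 0.1398 -0.0007 0.0453
0.2 tool shift 0.1435 -0.0007 0.0542
0.12 tool shift 0.1458 -0.0007 0.0616
```

Request:
drive_tool(series=[[0.0,[0.02,0,-0.008],[0,0,0]],[0.0,[0.039,0,-0.01],[0,0,0]],[0.0,[0.056,0,-0.01],[0,0,0]],[0.0,[0.075,0,-0.008],[0,0,0]],[0.0,[0.093,0,-0.002],[0,0,0]]])

```text
time: 7.72
tool_pos: [0.6195, -0.1299, 0.2103]
ee_rot: [-3.141, 0.006, 3.044]
wrist_force: [1.5, 0.4, -1.0]
width: 0.0005
finger_force: 0.6
```

Request:
drive_tool(series=[[0.0,[0.016,0,0.01],[0,0,0]],[0.0,[0.031,0,0.023],[0,0,0]],[0.0,[0.04,0,0.034],[0,0,0]],[0.0,[0.047,0,0.047],[0,0,0]],[0.0,[0.049,0,0.052],[0,0,0]]])

```text
time: 8.35
tool_pos: [0.5695, -0.1248, 0.1547]
ee_rot: [3.141, -0.001, 3.043]
wrist_force: [-0.7, 0.1, 0.8]
width: 0.0004
finger_force: 0.3
```

Run:
```python
from h import *
st(); cpos(); b=snap('scene','s5'); w=snap('wrist','w5')
cv2.imwrite('pics/m5.png',np.hstack([cv2.resize(b[140:320,230:430],(400,360)),cv2.resize(w,(400,360))])[:,:,::-1])
```

```text
t 8.35 p [ 0.5695 -0.1248  0.1547] rpy [180.   -0.  174.4] F [-0.7  0.1  0.8] T [ 0.03  0.05 -0.02] w 0.0004 ff 0.3 q [-0.31  0.19  1.41  0.    1.55 -1.79]
case-frame TCP [-0.0178  0.0426  0.1547]
```

View pics/m5.png

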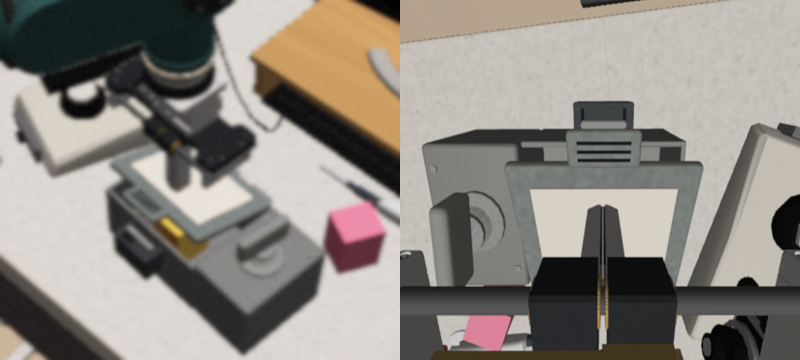

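Request:
drive_tool(series=[[0.0,[0,0,-0.045],[0,0,0]],[0.0,[0.04,0,-0.045],[0,0,0]],[0.0,[0.059,0,-0.045],[0,0,0]],[0.0,[0.059,0,-0.02],[0,0,0]],[0.0,[0.059,0,0.0],[0,0,0]]])

```text
time: 9.07
tool_pos: [0.5112, -0.1191, 0.1545]
ee_rot: [3.141, -0.0, 3.044]
wrist_force: [-0.7, -1.1, 0.7]
width: 0.0004
finger_force: 0.2
```

Request:
drive_tool(series=[[0.0,[0,0,0.012],[0,0,0]],[0.0,[0,0,0.02],[0,0,0]],[0.0,[0,0,0.02],[0,0,0]]])

```text
time: 9.45
tool_pos: [0.511, -0.119, 0.1367]
ee_rot: [3.141, -0.001, 3.044]
wrist_force: [-4.8, 1.5, 7.1]
width: 0.0003
finger_force: 3.9
```

Request:
drive_tool(series=[[0.0,[0,0,0.004],[0,0,0]],[0.0,[0,0,0.008],[0,0,0]],[0.0,[0,0,0.008],[0,0,0]]])

```text
time: 9.82
tool_pos: [0.5113, -0.1192, 0.1286]
ee_rot: [-3.141, 0.001, 3.044]
wrist_force: [-1.9, 0.2, 1.7]
width: 0.0005
finger_force: 0.8
```

```bash
python3 -c "
from h import *
st(); cpos()"
```

```text
t 9.82 p [ 0.5113 -0.1192  0.1286] rpy [-180.     0.   174.4] F [-1.9  0.2  1.7] T [ 0.1   0.28 -0.03] w 0.0005 ff 0.8 q [-0.34  0.07  1.59 -0.    1.48 -1.81]
case-frame TCP [-0.0763  0.0424  0.1286]
```

Request:
drive_tool(series=[[0.0,[0,0,0.004],[0,0,0]],[0.0,[0,0,0.007],[0,0,0]],[0.0,[0,0,0.007],[0,0,0]]])

```text
time: 10.2
tool_pos: [0.5122, -0.1193, 0.1249]
ee_rot: [-3.141, 0.003, 3.044]
wrist_force: [-8.0, 2.0, 21.6]
width: 0.0008
finger_force: 10.9
```

Request:
drive_tool(series=[[0.0,[0,0,-0.04],[0,0,0]],[0.03,[0,0,-0.1],[0,0,0]],[0.05,[0,0,-0.12],[0,0,0]],[0.05,[0,0,-0.12],[0,0,0]]])

```text
time: 10.7
tool_pos: [0.5124, -0.1194, 0.2411]
ee_rot: [-3.141, 0.003, 3.044]
wrist_force: [-0.5, -0.4, -0.1]
width: 0.0267
finger_force: 0.0
```

```bash
python3 -c "
from h import *
st(); delta([.5745,-.247,.24],169.6)"
```

```text
t 10.7 p [ 0.5124 -0.1194  0.2411] rpy [-180.     0.2  174.4] F [-0.5 -0.4 -0.1] T [ 0.03  0.02 -0.01] w 0.0267 ff 0.0 q [-0.34  0.03  1.41  0.    1.7  -1.81]
shift [-0.0743, -0.1209, 0.0014] turn [-0.0, 0.003, 0.084]
```

Request:
drive_tool(series=[[0.05,[-0.025,-0.04,0],[0,0,0.03]],[0.05,[-0.05,-0.08,0],[0,0,0.06]],[0.05,[-0.074,-0.121,0],[0,0.003,0.084]],[0.05,[-0.074,-0.121,0],[0,0.003,0.084]],[0.05,[-0.074,-0.121,0],[0,0.003,0.084]]])

```text
time: 11.32
tool_pos: [0.5722, -0.246, 0.2368]
ee_rot: [3.14, -0.008, 2.96]
wrist_force: [-0.4, 0.7, 0.2]
width: 0.0499
finger_force: 0.0
```

Run:
```python
from h import *
st(); s=snap('scene','s6'); t=snap('top','t6'); w=snap('wrist','w6'); c=cal('w6')
print(w2px(c,[.5745,-.247,.156]),[w2px(c,np.array([.5745,-.247,.156])+k*.035*np.array([np.cos(-.1815),np.sin(-.1815),0])) for k in(-1,1)])
delta([.5745,-.247,.148],169.6)
cv2.imwrite('pics/m6.png',np.hstack([cv2.resize(s[140:320,230:430],(360,324)),cv2.resize(w,(432,324))])[:,:,::-1])
```

```text
t 11.32 p [ 0.5722 -0.246   0.2368] rpy [179.9  -0.5 169.6] F [-0.4  0.7  0.2] T [-0.02 -0.03 -0.03] w 0.0499 ff 0.0 q [-0.5   0.26  1.16 -0.    1.73 -1.89]
[320.59513197 255.20425785] [array([320.53364603, 205.11228219]), array([320.65202473, 301.55421248])]
shift [-0.0027, -0.0013, 0.091] turn [0.001, -0.005, 0.001]
```

View pics/m6.png

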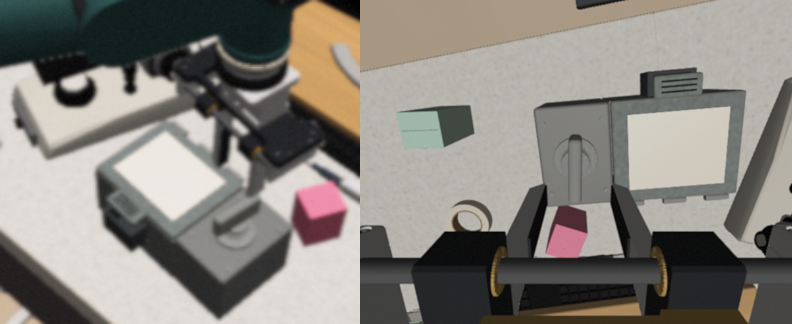

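Lid is flat. The bar shows at wrist pixel about (318, 200–301), against a prediction of (320, 205–301), so the alignment is good. Now descend and grip.

Request:
drive_tool(series=[[0.05,[-0.002,-0.001,0.04],[0,0,0]],[0.05,[-0.002,-0.001,0.08],[0,0,0]],[0.05,[-0.002,-0.001,0.09],[0,0,0]],[0.0,[-0.002,-0.001,0.09],[0,0,0]],[0.0,[-0.002,-0.001,0.09],[0,0,0]]])

```text
time: 12.1
tool_pos: [0.5753, -0.2483, 0.1517]
ee_rot: [-3.14, -0.0, 2.96]
wrist_force: [0.4, 0.7, -0.3]
width: 0.0336
finger_force: 0.0
```

Request:
drive_tool(series=[[0.0,[0,0,0],[0,0,0]],[0.0,[0,0,0],[0,0,0]],[0.0,[0,0,0],[0,0,0]]])

```text
time: 12.48
tool_pos: [0.5746, -0.2492, 0.1505]
ee_rot: [-3.139, -0.002, 2.959]
wrist_force: [-0.5, -2.9, 2.8]
width: 0.0134
finger_force: 30.0
```

```bash
python3 -c "
from h import *
st(); cpos()"
```

```text
t 12.47 p [ 0.5746 -0.2492  0.1505] rpy [-1.799e+02 -1.000e-01  1.695e+02] F [-0.5 -2.9  2.8] T [-0.57  0.14 -0.03] w 0.0134 ff 30.0 q [-0.5   0.28  1.3  -0.    1.56 -1.89]
case-frame TCP [-0.0004 -0.0806  0.1505]
```

Request:
drive_tool(series=[[0.0,[0,0,0],[0,0,0.16]],[0.0,[0,0,0],[0,0,0.32]],[0.0,[0,0,0],[0,0,0.48]],[0.0,[0,0,0],[0,0,0.64]],[0.0,[0,0,0],[0,0,0.8]]])

```text
time: 13.1
tool_pos: [0.5748, -0.249, 0.1505]
ee_rot: [-3.139, 0.0, 2.154]
wrist_force: [0.1, -2.1, 3.3]
width: 0.0136
finger_force: 30.0
```

```bash
python3 -c "
from h import *
st(); cpos()"
```

```text
t 13.1 p [ 0.5748 -0.249   0.1505] rpy [-179.9    0.   123.4] F [ 0.1 -2.1  3.3] T [-0.53 -0.06  0.05] w 0.0136 ff 30.0 q [-0.5   0.28  1.3  -0.    1.56 -1.08]
case-frame TCP [-0.0002 -0.0805  0.1505]
```

Request:
drive_tool(series=[[0.0,[0,0,0],[0,0,0.1]],[0.0,[0,0,0],[0,0,0.2]],[0.0,[0,0,0],[0,0,0.2]]])

```text
time: 13.48
tool_pos: [0.5749, -0.249, 0.1504]
ee_rot: [-3.14, 0.001, 1.96]
wrist_force: [-0.6, -1.5, 3.7]
width: 0.0138
finger_force: 30.0
```

```bash
python3 -c "
from h import *
st()"
```

```text
t 13.47 p [ 0.5749 -0.249   0.1504] rpy [-179.9    0.   112.3] F [-0.6 -1.5  3.7] T [-0.67 -0.07 -0.06] w 0.0138 ff 30.0 q [-0.5   0.28  1.3  -0.    1.56 -0.89]
```

Request:
drive_tool(series=[[0.0,[0,0,0],[0,0,0.1]],[0.0,[0,0,0],[0,0,0.15]],[0.0,[0,0,0],[0,0,0.15]]])

```text
time: 13.85
tool_pos: [0.5749, -0.2489, 0.1504]
ee_rot: [-3.14, 0.001, 1.811]
wrist_force: [1.0, -3.6, 4.1]
width: 0.0137
finger_force: 30.0
```

```bash
python3 -c "
from h import *
st()"
```

```text
t 13.85 p [ 0.5749 -0.2489  0.1504] rpy [-1.799e+02  1.000e-01  1.038e+02] F [ 1.  -3.6  4.1] T [-0.93 -0.18 -0.01] w 0.0137 ff 30.0 q [-0.5   0.28  1.3  -0.    1.56 -0.74]
```

Request:
drive_tool(series=[[0.0,[0,0,0],[0,0,0.1]],[0.0,[0,0,0],[0,0,0.15]],[0.0,[0,0,0],[0,0,0.15]]])

```text
time: 14.22
tool_pos: [0.575, -0.2489, 0.1504]
ee_rot: [-3.14, 0.001, 1.661]
wrist_force: [0.8, -3.6, 5.7]
width: 0.0141
finger_force: 30.0
```

```bash
python3 -c "
from h import *
st()"
```

```text
t 14.22 p [ 0.575  -0.2489  0.1504] rpy [-1.799e+02  1.000e-01  9.520e+01] F [ 0.8 -3.6  5.7] T [-0.87 -0.24 -0.03] w 0.0141 ff 30.0 q [-0.5   0.28  1.3  -0.    1.56 -0.59]
```

Request:
drive_tool(series=[[0.0,[0,0,0],[0,0,0.1]],[0.0,[0,0,0],[0,0,0.15]],[0.0,[0,0,0],[0,0,0.15]]])

```text
time: 14.6
tool_pos: [0.575, -0.2489, 0.1504]
ee_rot: [-3.14, 0.002, 1.511]
wrist_force: [0.9, -4.2, 6.2]
width: 0.0139
finger_force: 30.0
```

```bash
python3 -c "
from h import *
st()"
```

```text
t 14.6 p [ 0.575  -0.2489  0.1504] rpy [-1.799e+02  1.000e-01  8.660e+01] F [ 0.9 -4.2  6.2] T [-0.96 -0.22  0.03] w 0.0139 ff 30.0 q [-0.5   0.28  1.3  -0.    1.56 -0.44]
```

Turned 1.45 rad and it's still running free.

Request:
drive_tool(series=[[0.0,[0,0,0],[0,0,0.1]],[0.0,[0,0,0],[0,0,0.15]],[0.0,[0,0,0],[0,0,0.15]]])

```text
time: 14.98
tool_pos: [0.5751, -0.249, 0.1504]
ee_rot: [-3.141, 0.002, 1.361]
wrist_force: [0.7, -4.1, 5.4]
width: 0.0139
finger_force: 30.0
```

```bash
python3 -c "
from h import *
st()"
```

```text
t 14.97 p [ 0.5751 -0.249   0.1504] rpy [-1.799e+02  1.000e-01  7.800e+01] F [ 0.7 -4.1  5.4] T [-0.96 -0.27  0.1 ] w 0.0139 ff 30.0 q [-0.5   0.28  1.3  -0.    1.56 -0.29]
```

Request:
drive_tool(series=[[0.0,[0,0,0],[0,0,0.1]],[0.0,[0,0,0],[0,0,0.15]],[0.0,[0,0,0],[0,0,0.15]]])

```text
time: 15.35
tool_pos: [0.5751, -0.2489, 0.1504]
ee_rot: [-3.141, 0.002, 1.213]
wrist_force: [0.5, -3.5, 5.0]
width: 0.0144
finger_force: 30.2
```

```bash
python3 -c "
from h import *
st()"
```

```text
t 15.35 p [ 0.5751 -0.2489  0.1504] rpy [-1.80e+02  1.00e-01  6.95e+01] F [ 0.5 -3.5  5. ] T [-0.99 -0.2   0.53] w 0.0144 ff 30.2 q [-0.5   0.28  1.3  -0.    1.56 -0.14]
```

Bitten: Tz is 0.53 N m, so about 0.1 rad of wedge. A little more.

Request:
drive_tool(series=[[0.0,[0,0,0],[0,0,0.06]],[0.0,[0,0,0],[0,0,0.12]],[0.0,[0,0,0],[0,0,0.12]]])

```text
time: 15.72
tool_pos: [0.5751, -0.249, 0.1504]
ee_rot: [-3.141, 0.002, 1.093]
wrist_force: [1.4, -4.6, 5.3]
width: 0.0139
finger_force: 30.7
```

```bash
python3 -c "
from h import *
st()"
```

```text
t 15.72 p [ 0.5751 -0.249   0.1504] rpy [-1.80e+02  1.00e-01  6.26e+01] F [ 1.4 -4.6  5.3] T [-1.09 -0.14  0.68] w 0.0139 ff 30.7 q [-0.5   0.28  1.3  -0.    1.56 -0.02]
```

Tz is 0.68 N m, so about 0.22 rad past bite: snug and well under 0.63. Release and lift.

Request:
drive_tool(series=[[0.05,[0,0,0],[0,0,0]],[0.05,[0,0,0],[0,0,0]],[0.05,[0,0,0],[0,0,0]],[0.05,[0,0,-0.03],[0,0,0]],[0.05,[0,0,-0.09],[0,0,0]]])

```text
time: 16.35
tool_pos: [0.5729, -0.2468, 0.2353]
ee_rot: [-3.127, 0.001, 1.09]
wrist_force: [0.3, -0.3, -0.1]
width: 0.05
finger_force: 0.0
```

Request:
drive_tool(series=[[0.05,[0,0,-0.05],[0,0,0]],[0.05,[0,0,-0.1],[0,0,0]],[0.05,[0,0,-0.1],[0,0,0]]])

```text
time: 16.73
tool_pos: [0.576, -0.2484, 0.3448]
ee_rot: [3.136, 0.001, 1.09]
wrist_force: [-0.5, -0.1, -0.3]
width: 0.05
finger_force: 0.0
```

Run:
```python
from h import *
st(); s=snap('scene','s7'); w=snap('wrist','w7')
cv2.imwrite('pics/m7.png',np.hstack([cv2.resize(s[140:380,180:450],(405,360)),cv2.resize(w,(395,360))])[:,:,::-1])
```

```text
t 16.73 p [ 0.576  -0.2484  0.3448] rpy [1.797e+02 1.000e-01 6.250e+01] F [-0.5 -0.1 -0.3] T [-0.04  0.1   0.02] w 0.05 ff 0.0 q [-0.5   0.27  0.93 -0.    1.93 -0.02]
```

View pics/m7.png

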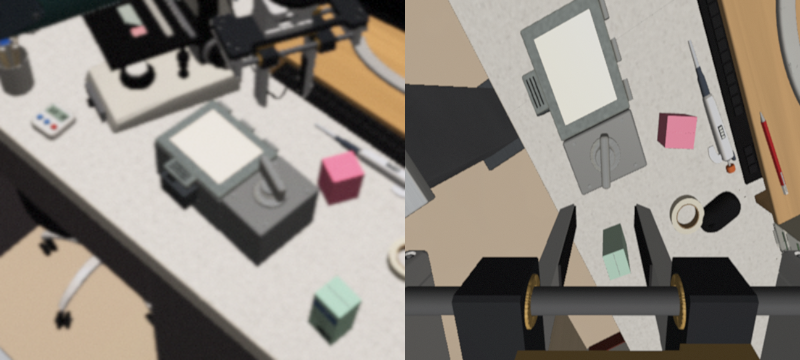

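The picture shows the lid flat and shut at left (215,155). The plug handle stays in line with the released jaws at right (604,160). The tall carton and timer haven't moved, and the gripper is clear.

```bash
python3 -c "
from h import *
print(robot.close_job())"
```

```text
the job is handed in; nothing more can be done
None
```

The squat yellow carton is standing in the compartment, the lid is latched flat, and the vent plug is turned to snug, an estimated 0.2 rad past bite from the wrist torque; the job was handed in at about 17 s on the robot clock.

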